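Load the oven-cleaning caddy

TASK

Get the oven-cleaning caddy ready for tonight: load the two solid 42 mm cleaner tablets into its clear upright tube, then the equally large rinse tablet with the hole on top of them, all lying flat. Lay the short griddle scraper with the wide blade flat in the caddy's tray, without dropping it. Leave the small tablet, the slotted fish slice, the ramekin and the salt shaker where they are.

Things in the scene. Friction and masses are not known exactly. Their poses are not given: they have to be found in the camera images.
- clean_a: Cleaner tablet: a hard pressed white cylinder, flat closed top, 42 mm across, 34 mm tall, about 65 g, standing on the steel worktop. Origin: centre of its underside; z up. The two cleaner tablets are identical and interchangeable.
- clean_b: Cleaner tablet: a hard pressed white cylinder, flat closed top, 42 mm across, 34 mm tall, about 65 g, standing on the steel worktop. Origin: centre of its underside; z up. The two cleaner tablets are identical and interchangeable.
- rinse: Rinse tablet: same hard white material and outside size as the cleaner tablets (42 mm across, 34 mm tall, about 55 g), but with a 16 mm round hole straight down its middle. Origin: centre of its underside; z up.
- small_tab: Small coffee-machine tablet, a look-alike that does not belong: flat white cylinder with no hole, only 30 mm across and 28 mm tall. Origin: centre of its underside.
- scraper: Short griddle scraper, about 140 g, lying flat: straight black handle 100 mm long, 26 mm wide, 24 mm high, and a short steel blade 66 mm wide (wider than the handle) and 5 mm thick; total length 145 mm. Origin: on the underside, under the middle of the handle; x runs along the handle towards the blade (handle from x = -50 to +50 mm, blade edge at +95 mm), y across, z up.
- slice: Fish slice, a look-alike that does not belong: the same black handle (100 x 26 x 24 mm), but a longer, narrower steel blade 44 mm wide with three dark slots; total length 200 mm. Origin: under the middle of the handle; x towards the blade (end at +150 mm), z up.
- caddy: Cleaning caddy, fixed to the worktop: open steel tray 230 mm (its x) by 250 mm (its y) outside, walls 4 mm thick and 45 mm high, floor 4 mm thick. Origin: centre of its underside; z up. In its two corners on the +x side, at x = +60 mm and y = +70 or -70 mm, stand the clear tube and a fixed white bottle (60 mm across, 150 mm tall), which may be either way round. The half on the -x side is empty, for the scraper; the fixed caddy is turned at most 9 degrees.
- tube: Dosing tube, fixed upright in the caddy: clear round tube 120 mm tall, open at the top, 51 mm inside diameter, its mouth flaring over the top 15 mm to 65 mm inside and 71 mm outside; closed floor 5 mm above its underside. Three tablets end to end fill it to 107 mm. Tablets let go in the mouth slide down by themselves. Origin: centre of its underside (standing on the caddy's floor); z up.
- ramekin: White ceramic ramekin, 72 mm across, 40 mm tall, a bystander. Origin: centre of its underside.
- shaker: Steel salt shaker, 38 mm across, 60 mm tall, a bystander. Origin: centre of its underside.
Mind the look-alikes: they are no part of the job. Leave any black or green look-alike of the rinse alone.

How it is judged:
By the outcome, as a careful person would: the job done as asked, in the order asked, and still so for the second after the job is handed in, with the robot touching nothing.
It also fails if it takes over 112 s, if anything falls off the work surface, if the arm or the gripper's body presses on something with over 40 N, if the wrist force passes 120 N, or if a joint passes its speed limit or range.

ROBOT

A 6-joint arm with a two-finger parallel gripper is mounted at the origin on the work surface. World frame = base frame: x ahead of the robot, y to its left, z up, the work surface at z = 0. Lengths are in mm, angles in rad, forces in N, time in s.
With the tool pointing down it reaches from about 250 to 775 mm from the base axis. Payload 8.9 kg.
Tool frame: the origin (TCP) lies on the mounting face of the last link; the fingertips stand 173 mm ahead of it and the grasp point (between the pads) lies 155 mm ahead of it; z points along the fingers, y is the line along which they close (so a half turn about z gives the same grasp; the last joint's range is limited). The gripper opens to 85 mm and grips with 20 to 120 N. Pads are 22 mm wide; open, the fingers measure 114 mm over their backs; the gripper's body (76 mm by 85 mm) begins 54 mm behind the grasp point. The pads swing forward as they close: fully open they stand 13 mm farther back than shut.
Start: joints at [-1.403, 0.291, -0.153, 1.127, 0, 1.431], TCP at [158.557, -500.484, 404.705] pointing down, gripper open.
Joint ranges: [-2.52, 2.52], [-0.91, 1.74], [-1.3, 1.37], [-1.96, 2.02], [-1.52, 1.47], [-3.14, 3.14]. Speed limits (rad/s): [2.22, 2.22, 2.79, 3.14, 3.14, 3.14].

INTERFACE

Orientations are given as a unit quaternion [w, x, y, z].
In Python, from workcell import * gives the robot as it stands.
- The arm moves only by the shell command python3 -m jog 'ROWS'. ROWS is JSON, a list of rows, each a list of 5 numbers: the closure, from 0 (fully open) to 1 (shut), then the shift along the tool's x, y, z in m, then the turn about the tool's z in rad. In form: [[jaw, tx, ty, tz, twist], ...]. A call has 1 to 10 rows; each row is the pose to reach, as a shift and turn from the pose commanded when the call began, along the tool's axes at that moment; what a row does not reach only later rows make up. A row lasts 1/10 s, in which the tool goes at most 50 mm and 8.59 degrees, less where a joint would pass 70% of its speed; a pose out of reach is approached as far as the arm can. A call with a gripper value outside its range is refused whole. The fingers move at their own pace and stop on an object; the grip force is fixed at half the most. Time passes only in rows, so rows that repeat a pose let the fingers close. It gives the time, the measured TCP pose, the force, the opening and the grip force at its end, in the units of the state.
- sense(): the state, without advancing time (a new reading comes with each control period).
- get_image(name): name is "side" or "top" or "wrist"; returns (picture, depth): 400x640x3 uint8, red, green, blue; 400x640 float32, mm along the optical axis (not along the pixel's ray), 0 where there is no reading.
- calibration(name): a dict with "fx", "fy", "cx", "cy" (pixels), "cam_to_world" (4x4, takes a point from camera to world coordinates); the wrist camera has in their place "hand_eye" (4x4, takes a point from camera to tool coordinates, whose origin is the TCP and whose axes are the flange's). Camera axes: x right, y down, z forward; pixel columns grow to the right and rows downward; lengths in mm; the calibration is good to about 2 mm. A picture is of the moment at which its call begins: read the wrist's pose just before it. calibration takes no time and is no camera call.
- sign_off(): hands the job in; it is judged then, once.
The state is a dict: "clock": time; "joint_positions": joint angles; "dq": joint speeds; "tau": joint torques, N m; "tcp_pos": TCP position; "eef_rot": TCP orientation; "contact_force": force on the tool from outside, world axes, zero at the start; "torque": the same for the moment, N m; "opening": opening from 0.0 (shut) to 1.0 (fully open); "finger_force": force on a finger pad.
Only numpy, scipy, OpenCV 4.12 (cv2) and the standard library are available. Lean on these libraries where they do the work, as an engineer would, in place of code of your own. Each camera call takes 0.05 s, during which the arm holds its last target. There are 200 camera calls.

## Working session

There is one attempt and no reset: what is moved stays moved. The work goes in short steps, Python scripts to look and compute and a shell command to move; the robot and the scene stay as the last step left them, time stands still between calls to the robot, and variables do not carry over. Pictures are saved under pics/ and viewed, at most 14 in all, crops included, and the job is handed in when it is done.

```bash
mkdir -p pics; ls; python3 - <<'E'
from workcell import *
import cv2,numpy as np
s=sense();print(s)
for n in("top","side"):
    im,d=get_image(n);cv2.imwrite(f"pics/{n}1.png",im[:,:,::-1]);np.savez(f"{n}1.npz",im=im,d=d)
    print(n,calibration(n))
print(calibration("wrist"))
E
```

```text
pics
{'clock': 0.0, 'joint_positions': array([-1.40331275e+00,  2.91260154e-01, -1.54090560e-01,  1.12667511e+00,
        3.72934539e-05,  1.43151336e+00]), 'dq': array([-0.00030168,  0.00031777, -0.00150677, -0.00011422, -0.00075936,
       -0.00041147]), 'tau': array([ 7.11706089e-04, -5.37143219e+01,  3.31372440e+01,  1.59108621e-02,
       -6.97341329e-05, -6.35962067e-06]), 'tcp_pos': array([ 158.52302154, -500.29045356,  404.15596094]), 'eef_rot': array([-6.14948638e-04,  9.88259645e-01,  1.52782511e-01,  9.97703861e-06]), 'contact_force': array([-0.59070518,  0.0696144 , -0.2030245 ]), 'torque': array([ 0.03948809, -0.03006628,  0.00087303]), 'finger_force': 0.0, 'opening': 0.9998395057076881}
top {'fx': 377.3836234811084, 'fy': 377.3836234811084, 'cx': 319.7560686134868, 'cy': 196.67086542446904, 'cam_to_world': array([[ 4.38460996e-02, -9.75977493e-01,  2.13413804e-01,
         3.87790600e+02],
       [-9.99035806e-01, -4.23568008e-02,  1.15481711e-02,
         2.27908505e+01],
       [-2.23122914e-03, -2.13714374e-01, -9.76893642e-01,
         1.01667959e+03],
       [ 0.00
[... 295 characters left out ...]
8698486e-01,  5.57693596e-01, -7.78223000e-01,
         7.48690040e+02],
       [-2.26997077e-02, -8.16591985e-01, -5.76768804e-01,
         5.44613545e+02],
       [ 0.00000000e+00,  0.00000000e+00,  0.00000000e+00,
         1.00000000e+00]])}
{'fx': 335.9527907443663, 'fy': 335.9527907443663, 'cx': 320.8755685317167, 'cy': 195.30156813362976, 'hand_eye': array([[-7.30603297e-04, -9.62958397e-01, -2.69649016e-01,
         6.84529682e+01],
       [ 9.99999178e-01, -9.87534392e-04,  8.17180206e-04,
        -1.45872812e+00],
       [-1.05319822e-03, -2.69648197e-01,  9.62958328e-01,
         3.08767656e+01],
       [ 0.00000000e+00,  0.00000000e+00,  0.00000000e+00,
         1.00000000e+00]])}
```

View pics/top1.png

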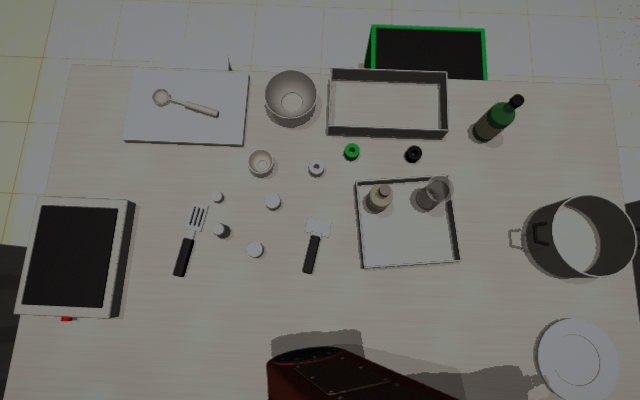

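View pics/side1.png

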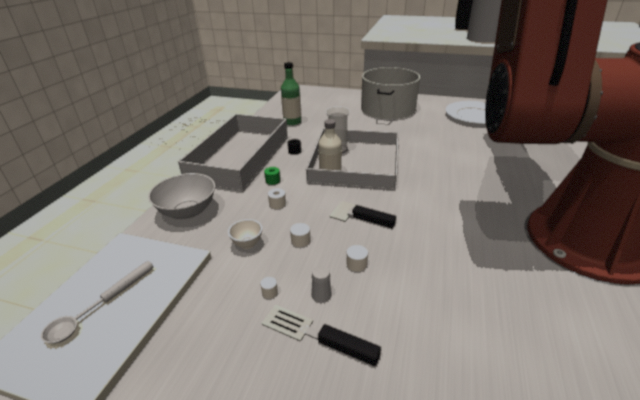

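Top view: solid 42 mm tablets at (273,201) and (255,249). The white ring at (316,168) is the rinse tablet, and the green (352,151) and black (413,153) rings are look-alikes. The small tablet is at (217,197) and the shaker at (221,230). The wide-blade scraper is at (314,245) and the slotted slice at (190,240). The tube is at (433,193) and the bottle at (379,197). I'll measure these and take one enlarged crop.

```bash
cat > h.py <<'E'
from workcell import *
import cv2,numpy as np
from scipy.spatial.transform import Rotation as R
def cam(n,s=None):
    c=calibration(n)
    if n!="wrist": return c,c["cam_to_world"]
    T=np.eye(4);q=s["eef_rot"];T[:3,:3]=R.from_quat([q[1],q[2],q[3],q[0]]).as_matrix();T[:3,3]=s["tcp_pos"]
    return c,T@c["hand_eye"]
def ray(c,T,px,z):
    px=np.atleast_2d(px).astype(float)
    d=np.c_[(px[:,0]-c["cx"])/c["fx"],(px[:,1]-c["cy"])/c["fy"],np.ones(len(px))]@T[:3,:3].T
    return T[:3,3]+d*((z-T[2,3])/d[:,2])[:,None]
def cloud(c,T,d):
    v,u=np.mgrid[:d.shape[0],:d.shape[1]]
    P=np.stack([(u-c["cx"])/c["fx"]*d,(v-c["cy"])/c["fy"]*d,d],-1)
    P=P@T[:3,:3].T+T[:3,3]; P[d<=0]=np.nan
    return P
def tool(s,p):
    "world target of grasp point -> shift in tool axes, mm"
    q=s["eef_rot"];M=R.from_quat([q[1],q[2],q[3],q[0]])
    return M.inv().apply(np.array(p)-(s["tcp_pos"]+M.apply([0,0,155.])))
E
python3 - <<'E'
from h import *
f=np.load("top1.npz");im,d=f["im"],f["d"];c,T=cam("top");P=cloud(c,T,d)
print("table z",[np.round(P[v,u],1) for u,v in((330,190),(240,280))])
Z=P[...,2]
for n,(u,v),r,h in(("A",(273,201),13,34),("B",(255,249),13,34),("rinse",(316,168),13,34),("small",(217,197),11,28),("shaker",(221,230),13,60),("ramekin",(261,163),17,40)):
    w=np.s_[v-r:v+r,u-r:u+r]; m=(abs(Z[w]-h)<5).astype(np.uint8)
    ys,xs=np.nonzero(m); pts=np.c_[xs+u-r,ys+v-r]
    (cx,cy),rad=cv2.minEnclosingCircle(ray(c,T,pts,h)[:,:2].astype(np.float32))
    print(n,len(xs),"centre",round(cx),round(cy),"rad",round(rad,1),"z",round(float(np.median(Z[w][m>0])),1))
for n,(x0,x1,y0,y1) in(("scraper",(295,335,215,280)),("slice",(170,212,200,280))):
    g=im[y0:y1,x0:x1].max(2);m=(g<60);ys,xs=np.nonzero(m)
    q=ray(c,T,np.c_[xs+x0,ys+y0],24)[:,:2].astype(np.float32);print(n,len(xs),cv2.minAreaRect(q),np.nanmedian(Z[y0:y1,x0:x1][m]))
x0,x1,y0,y1=350,465,165,275
m=(Z[y0:y1,x0:x1]>38)&(Z[y0:y1,x0:x1]<52);ys,xs=np.nonzero(m)
q=ray(c,T,np.c_[xs+x0,ys+y0],45)[:,:2].astype(np.float32);print("caddy",cv2.minAreaRect(q))
for nm,(lo,hi) in(("hi",(100,175)),):
  for a,b in((360,400),(405,460)):
    m=(Z[165:225,a:b]>lo)&(Z[165:225,a:b]<hi);p=P[165:225,a:b][m];print(len(p),np.round(np.median(p,0)) if len(p) else "",np.round(p.min(0)) ,np.round(p.max(0)))
cv2.imwrite("pics/crop1.png",cv2.resize(im[130:285,165:475,::-1],None,fx=2.58,fy=2.58,interpolation=3))
E
```

```text
table z [array([629.7,   7.3,   1.5]), array([376.5, 234.6,   0.5])]
A 182 centre 587 162 rad 20.5 z 33.8
B 201 centre 457 198 rad 20.8 z 33.6
rinse 158 centre 686 48 rad 21.4 z 33.9
small 93 centre 595 313 rad 15.0 z 27.8
shaker 112 centre 503 291 rad 15.1 z 58.5
ramekin 144 centre 694 201 rad 35.5 z 39.1
scraper 360 ((450.71405029296875, 50.354400634765625), (24.62884521484375, 97.66341400146484), 78.76181030273438) 23.494028263897803
slice 473 ((470.26483154296875, 373.9517517089844), (29.610946655273438, 182.68003845214844), 79.67208862304688) 22.397348536689663
caddy ((549.1338500976562, -194.41650390625), (229.81065368652344, 250.51040649414062), 6.52030611038208)
376 [ 594. -114.  116.] [ 573. -146.  100.] [626. -91. 158.]
345 [ 626. -271.  119.] [ 581. -292.  100.] [ 651. -223.  128.]
```

View pics/crop1.png

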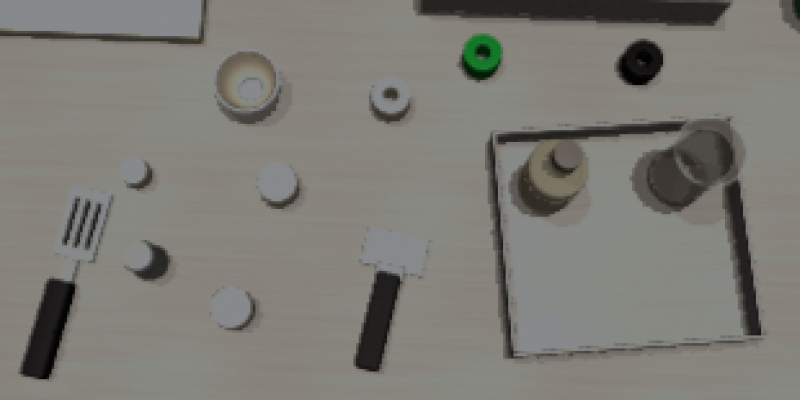

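Crop: the solid tablets are at crop (278,184) and (232,308). They fit 21 mm radius with closed tops, while the small one at (134,172) fits 15 mm. The white ring at (390,98) is the rinse tablet. The scraper is at (378,320), with a wide, unslotted blade. The tube is on the caddy's -y corner. From the caddy pose (549,-194, 6.5°) it should stand at (617,-257), and the observed mouth midpoint is (616,-257), so they agree. Now moving to tablet A.

```bash
python3 -m jog '[[0,0.3,-0.25,0,-0.2],[0,0.3,-0.25,0,-0.29],[0,0.3,-0.25,0,-0.29],[0,0.3,-0.25,0,-0.29],[0,0.3,-0.25,0,-0.29],[0,0.3,-0.25,0,-0.29],[0,0.3,-0.25,0,-0.29],[0,0.3,-0.25,0,-0.29],[0,0.3,-0.25,0,-0.29]]'
python3 - <<'E'
from h import *
s=sense();print(s["clock"],s["tcp_pos"],s["joint_positions"],tool(s,[587,162,95]),tool(s,[457,198,95]))
E
```

```text
clock: 1.0
tcp_pos: [370.5, -167.9, 404.6]
eef_rot: [-0.001, 0.955, 0.297, 0.0]
contact_force: [0.7, -0.5, 0.1]
opening: 1.001
finger_force: 0.0
1.0 [ 370.501877   -167.92816455  404.61800519] [-6.06202550e-01  6.51301175e-02 -4.34013309e-01  1.07208446e+00
  1.24446935e-03  1.93287871e+00] [ 365.03748099 -148.87881078  155.11300737] [ 278.33018987 -252.21247261  155.11260873]
```

```bash
python3 -m jog '[[0,0.365,-0.149,0.1,0],[0,0.365,-0.149,0.1,0],[0,0.365,-0.149,0.1,0],[0,0.365,-0.149,0.1,0],[0,0.365,-0.149,0.1,0],[0,0.365,-0.149,0.1,0],[0,0.365,-0.149,0.1,0],[0,0.365,-0.149,0.1,0],[0,0.365,-0.149,0.1,0],[0,0.365,-0.149,0.1,0]]' | tail -6
cat >> h.py <<'E'
def disc(name,x,y,h,r=45,tol=5,save=None):
    "wrist or fixed view: centre of top face at height h near x,y"
    s=sense();im,d=get_image(name);c,T=cam(name,s);P=cloud(c,T,d)
    m=(abs(P[...,2]-h)<tol)&(np.hypot(P[...,0]-x,P[...,1]-y)<r)
    ys,xs=np.nonzero(m);q=ray(c,T,np.c_[xs,ys],h)[:,:2].astype(np.float32)
    if save: cv2.imwrite("pics/"+save,np.ascontiguousarray(im[:,:,::-1]))
    (cx,cy),rad=cv2.minEnclosingCircle(q)
    print(len(xs),"centre",round(cx,1),round(cy,1),"rad",round(rad,1),"z",round(float(np.median(P[m][:,2])),1),"px",xs.mean(),ys.mean())
    return s,cx,cy
E
python3 - <<'E'
from h import *
s,x,y=disc("wrist",587,162,34,save="w1.png")
print(s["clock"],s["tcp_pos"],s["joint_positions"],tool(s,[x,y,34]))
E
```

```text
clock: 2.0
tcp_pos: [587.3, 157.3, 303.4]
eef_rot: [-0.0, 0.956, 0.295, -0.001]
contact_force: [0.0, 0.4, -0.6]
opening: 0.998
finger_force: 0.0
2398 centre 587.4 164.8 rad 20.9 z 33.9 px 314.42243536280233 191.22810675562968
2.0 [587.34927967 157.34020485 303.35388747] [ 1.41606937e-01  5.17041495e-01 -8.12979964e-02  9.74546994e-01
 -1.97446971e-04  2.68484099e+00] [  4.71580666  -5.91359564 114.34962749]
```

View pics/w1.png

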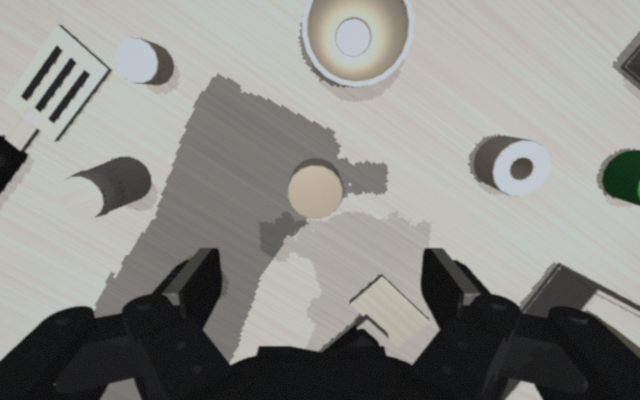

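Wrist view: tablet A at (314,191), with a closed top and free of neighbours. The rinse tablet with its hole is at (520,167). Descending, with a re-check partway.

```bash
python3 -m jog '[[0,0,-0.001,0.04,0],[0,0,-0.001,0.06,0],[0,0,-0.001,0.06,0],[0,0,-0.001,0.06,0]]' | head -2
python3 - <<'E'
from h import *
s=sense();print(tool(s,[587.4,164,25]))
s,x,y=disc("wrist",587,162,34)
print(tool(s,[x,y,25]))
E
```

```text
clock: 2.45
tcp_pos: [586.6, 156.4, 245.8]
[ 4.92981448 -5.92266144 65.75586972]
3924 centre 587.8 164.6 rad 21.0 z 33.9 px 311.51274209989805 215.64780835881754
[ 5.61081734 -6.18358534 65.7558703 ]
```

```bash
python3 -m jog '[[0,0.005,-0.006,0.03,0],[0,0.005,-0.006,0.05,0],[0,0.005,-0.006,0.066,0],[0,0.005,-0.006,0.066,0],[1,0.005,-0.006,0.066,0],[1,0.005,-0.006,0.066,0],[1,0.005,-0.006,0.066,0],[1,0.005,-0.006,0.066,0],[1,0.005,-0.006,0.066,0],[1,0.005,-0.006,0.066,0]]'
```

```text
clock: 3.5
tcp_pos: [588.1, 165.4, 180.4]
eef_rot: [0.0, 0.956, 0.294, 0.001]
contact_force: [-1.0, -0.7, 8.7]
opening: 0.474
finger_force: 60.4
```

```bash
python3 -m jog '[[1,0,0,-0.05,0],[1,0,0,-0.1,0],[1,0,0,-0.15,0],[1,0,0,-0.18,0],[1,0,0,-0.18,0],[1,-0.214,0.365,-0.18,0],[1,-0.214,0.365,-0.18,0],[1,-0.214,0.365,-0.18,0],[1,-0.214,0.365,-0.18,0],[1,-0.214,0.365,-0.18,0]]'
python3 -m jog '[[1,0,0,0,0],[1,0,0,0,0]]'
python3 - <<'E'
from h import *
s=sense();print(tool(s,[616.6,-257.3,205]))
E
```

```text
clock: 4.5
tcp_pos: [603.6, -85.9, 358.2]
eef_rot: [-0.0, 0.956, 0.294, -0.0]
contact_force: [1.2, 0.3, -0.3]
opening: 0.469
finger_force: 61.0
clock: 4.7
tcp_pos: [603.7, -85.2, 357.9]
eef_rot: [-0.0, 0.956, 0.293, -0.0]
contact_force: [-0.8, -0.0, -0.2]
opening: 0.472
finger_force: 61.0
[-85.53992997 149.98668287  -2.18615245]
```

```bash
python3 -m jog '[[1,-0.0855,0.15,0,0],[1,-0.0855,0.15,0,0],[1,-0.0855,0.15,0,0],[1,-0.0855,0.15,0,0],[1,-0.0855,0.15,0,0],[1,-0.0855,0.15,0,0]]'|head -2
python3 - <<'E'
from h import *
print(tool(sense(),[616.6,-257.3,138]))
s,x,y=disc("wrist",616.6,-257.3,124,r=42,tol=4,save="w2.png")
print(tool(s,[x,y,138]))
E
```

```text
clock: 5.3
tcp_pos: [617.7, -254.9, 358.1]
[-2.28119987  1.66451376 65.09731172]
1461 centre 615.8 -255.3 rad 35.1 z 123.4 px 322.59069130732377 197.2306639288159
[-1.79280152 -0.44804751 65.10027393]
```

View pics/w2.png

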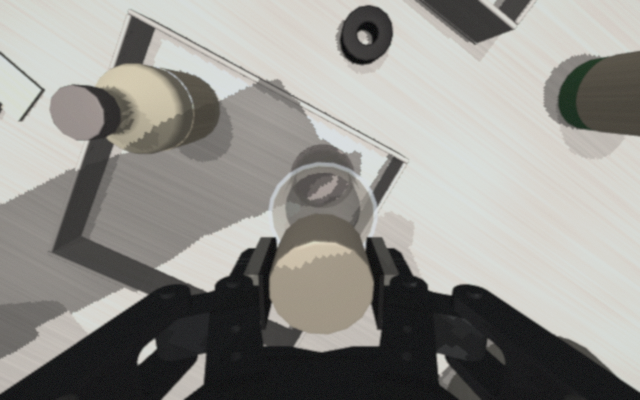

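Wrist view: tube mouth circle around (322,197), open and empty. Tablet held level at (322,275). The mouth centre agrees with the earlier estimate to 2 mm, so I'm lowering.

```bash
python3 -m jog '[[1,-0.002,0.001,0.03,0],[1,-0.002,0.001,0.05,0],[1,-0.002,0.001,0.058,0],[1,-0.002,0.001,0.062,0],[1,-0.002,0.001,0.062,0],[1,-0.002,0.001,0.062,0]]'
python3 - <<'E'
from h import *
im,d=get_image("side");cv2.imwrite("pics/s2.png",cv2.resize(im[80:200,270:430,::-1],None,fx=4,fy=4,interpolation=3))
E
```

```text
clock: 5.95
tcp_pos: [617.0, -257.9, 297.9]
eef_rot: [0.001, 0.956, 0.294, 0.001]
contact_force: [-0.2, -1.0, -0.2]
opening: 0.471
finger_force: 61.1
```

View pics/s2.png

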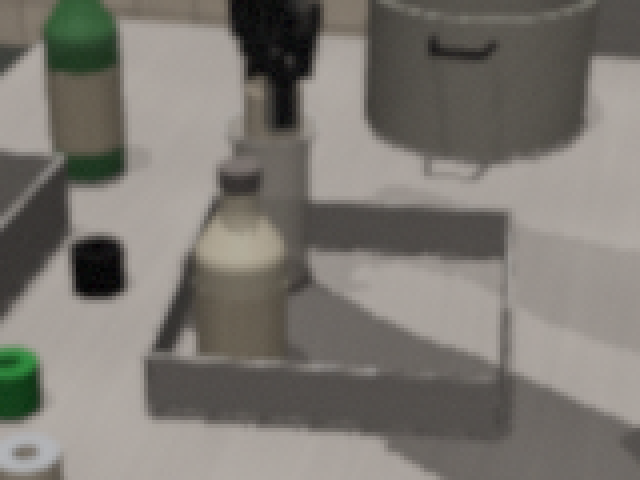

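Side crop: fingers just above the tube rim at (270,130), with the tablet entering the mouth. Lowering 3 mm and releasing.

```bash
python3 -m jog '[[1,0,-0.001,0.003,0],[1,0,-0.001,0.003,0],[0.3,0,-0.001,0.003,0],[0,0,-0.001,0.003,0],[0,0,-0.001,0.003,0],[0,0,-0.001,0.003,0],[0,0,-0.001,-0.03,0],[0,0,-0.001,-0.06,0],[0,0,-0.001,-0.065,0],[0,0,-0.001,-0.065,0]]'
python3 - <<'E'
from h import *
s=sense();im,d=get_image("wrist");cv2.imwrite("pics/w3.png",im[:,:,::-1])
print(tool(s,[457,198,205]),s["joint_positions"])
disc("top",457,198,34,r=40)
E
```

```text
clock: 7.0
tcp_pos: [616.3, -257.5, 362.8]
eef_rot: [0.001, 0.956, 0.294, 0.001]
contact_force: [0.3, -0.6, 0.2]
opening: 1.003
finger_force: 0.0
[ 124.05643139 -466.55623488    1.9935992 ] [-5.05097702e-01  5.89494306e-01  2.05821306e-01  1.18479242e+00
  1.10595987e-05  2.03971053e+00]
47 centre 465.3 206.8 rad 17.1 z 33.8 px 250.14893617021278 244.80851063829786
```

View pics/w3.png

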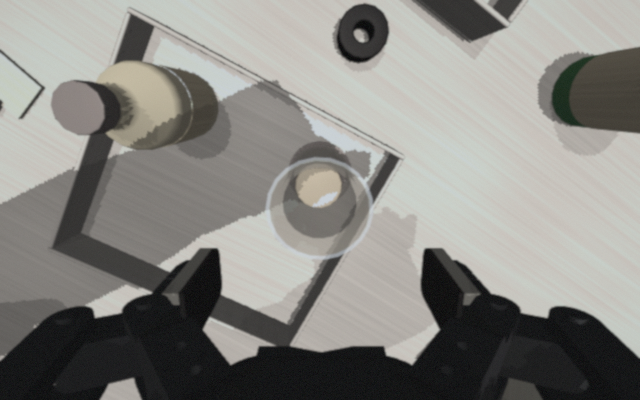

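Wrist view: tablet A lies flat at the tube bottom, at (318,187). Next is tablet B.

```bash
python3 -m jog '[[0,0.124,-0.4665,0,0],[0,0.124,-0.4665,0,0],[0,0.124,-0.4665,0,0],[0,0.124,-0.4665,0,0],[0,0.124,-0.4665,0,0],[0,0.124,-0.4665,0,0],[0,0.124,-0.4665,0,0],[0,0.124,-0.4665,0,0],[0,0.124,-0.4665,0,0],[0,0.124,-0.4665,0,0]]' | head -2
python3 -m jog '[[0,0,0,0.02,0],[0,0,0,0.05,0],[0,0,0,0.05,0]]' | head -2
python3 - <<'E'
from h import *
s,x,y=disc("wrist",457,198,34)
print(s["joint_positions"],tool(s,[x,y,25]),tool(s,[457.2,198.5,25]))
E
```

```text
clock: 8.1
tcp_pos: [454.4, 200.6, 360.6]
clock: 8.4
tcp_pos: [454.2, 198.1, 307.9]
2323 centre 457.0 202.2 rad 20.9 z 33.9 px 320.97158846319417 187.2918639690056
[ 2.63598099e-01  3.18539884e-01 -3.86155807e-01  8.73608637e-01
 -1.59061702e-05  2.80758981e+00] [  6.66112724  -1.12468425 127.8705295 ] [  4.74431104   2.0440465  127.87638409]
```

```bash
python3 -m jog '[[0,0.006,0,0.04,0],[0,0.006,0,0.08,0],[0,0.006,0,0.11,0],[0,0.006,0,0.128,0],[0,0.006,0,0.128,0],[0,0.006,0,0.128,0],[1,0.006,0,0.128,0],[1,0.006,0,0.128,0],[1,0.006,0,0.128,0],[1,0.006,0,0.128,0]]'
python3 -m jog '[[1,0,0,0,0],[1,0,0,0,0],[1,0,0,-0.05,0],[1,0,0,-0.1,0],[1,0,0,-0.15,0],[1,0,0,-0.18,0],[1,0,0,-0.18,0],[1,0,0,-0.18,0]]'
python3 - <<'E'
from h import *
s=sense();print(tool(s,[616.2,-256.3,205]))
E
```

```text
clock: 9.45
tcp_pos: [461.7, 201.8, 185.0]
eef_rot: [0.0, 0.956, 0.294, 0.001]
contact_force: [-3.9, -0.7, 11.8]
opening: 0.468
finger_force: 59.3
clock: 10.25
tcp_pos: [461.3, 201.7, 364.2]
eef_rot: [0.0, 0.956, 0.294, 0.001]
contact_force: [0.9, -0.3, -1.7]
opening: 0.47
finger_force: 61.5
[-129.47248075  465.79147905    4.18653507]
```

```bash
python3 -m jog '[[1,-0.129,0.466,0,0],[1,-0.129,0.466,0,0],[1,-0.129,0.466,0,0],[1,-0.129,0.466,0,0],[1,-0.129,0.466,0,0],[1,-0.129,0.466,0,0],[1,-0.129,0.466,0,0],[1,-0.129,0.466,0,0],[1,-0.129,0.466,0,0],[1,-0.129,0.466,0,0]]' | head -2
python3 -m jog '[[1,0,0,0,0],[1,0,0,0,0]]' | head -2
cat >> h.py <<'E'
def held(save):
    "centre of the held tablet's front rim arc, in tool axes (bright blob between the pads)"
    s=sense();im,d=get_image("wrist");c,T=cam("wrist",s);h=s["tcp_pos"][2]
    cv2.imwrite("pics/"+save,np.ascontiguousarray(im[:,:,::-1]))
    P=cloud(c,c["hand_eye"],d); m=(P[...,2]>100)&(P[...,2]<195)&(abs(P[...,1])<19.5)&(P[...,0]<60)&(P[...,0]>-40)
    p=P[m]; print(len(p),"near edge x max",np.percentile(p[:,0],[50,90,99]),"z",np.percentile(p[:,2],[1,10,50,90,99]))
    for z0 in range(144,184,4):
        k=p[abs(p[:,2]-z0)<2]
        if len(k)>20: print(z0,len(k),"x at |y|<6:",np.round(np.median(k[abs(k[:,1])<6][:,0]),1), "max",k[:,0].max().round(1))
E
python3 - <<'E'
from h import *
held("w4.png")
s,x,y=disc("wrist",616.6,-257.3,124,r=42,tol=4)
print(s["tcp_pos"],tool(s,[x,y,138]),tool(s,[616.2,-256.3,138]))
E
```

```text
clock: 11.25
tcp_pos: [616.5, -259.4, 361.1]
clock: 11.45
tcp_pos: [616.0, -256.8, 361.2]
10662 near edge x max [ 3.75045871 15.74171671 18.00184689] z [100.34428065 137.23809828 151.19787854 165.02413903 181.00000666]
144 106 x at |y|<6: nan max 12.2
148 255 x at |y|<6: -2.2 max 15.2
152 7074 x at |y|<6: -2.0 max 16.9
156 362 x at |y|<6: 15.9 max 16.7
160 340 x at |y|<6: 15.8 max 16.8
164 306 x at |y|<6: 15.8 max 16.6
168 299 x at |y|<6: 15.8 max 16.6
172 232 x at |y|<6: 15.8 max 16.6
176 221 x at |y|<6: 15.7 max 16.5
180 201 x at |y|<6: 15.8 max 16.4
1522 centre 615.7 -255.3 rad 35.1 z 123.4 px 323.71879106438894 194.257555847569
[ 616.00286459 -255.89610865  361.79818474] [3.66394819e-01 5.02270257e-02 6.87988246e+01] [ 0.22711067  1.14123372 68.79561098]
  return _methods._mean(a, axis=axis, dtype=dtype,
  ret = ret.dtype.type(ret / rcount)
```

```bash
python3 -m jog '[[1,0.005,0.001,0.03,0],[1,0.005,0.001,0.05,0],[1,0.005,0.001,0.062,0],[1,0.005,0.001,0.065,0],[1,0.005,0.001,0.065,0],[1,0.005,0.001,0.065,0]]'
```

```text
clock: 12.15
tcp_pos: [621.5, -254.3, 299.9]
eef_rot: [0.001, 0.956, 0.294, 0.001]
contact_force: [0.5, -0.8, -1.1]
opening: 0.472
finger_force: 61.5
```

```bash
python3 -m jog '[[1,-0.001,0,0.002,0],[1,-0.001,0,0.002,0],[0.3,-0.001,0,0.002,0],[0,-0.001,0,0.002,0],[0,-0.001,0,0.002,0],[0,-0.001,0,0.002,0],[0,-0.001,0,-0.03,0],[0,-0.001,0,-0.06,0],[0,-0.001,0,-0.065,0],[0,-0.001,0,-0.065,0]]'
python3 - <<'E'
from h import *
s=sense();print(tool(s,[686,48.5,205]),s["joint_positions"])
disc("wrist",616.6,-257.3,77,r=30,tol=4,save="w5.png")
E
```

```text
clock: 13.15
tcp_pos: [620.7, -255.0, 364.8]
eef_rot: [0.001, 0.956, 0.294, 0.001]
contact_force: [0.2, -0.4, -0.4]
opening: 0.997
finger_force: 0.0
[ 224.44161172 -214.67720878    4.60845323] [-4.98708800e-01  5.95085945e-01  2.20807065e-01  1.19421902e+00
  3.17220515e-06  2.04608696e+00]
2295 centre 616.4 -255.0 rad 28.1 z 77.0 px 320.62135076252724 199.2466230936819
```

Two tablets are flat in the tube: the top face measures z=77, exactly as expected. Now the rinse tablet.

```bash
python3 -m jog '[[0,0.2245,-0.2145,0,0],[0,0.2245,-0.2145,0,0],[0,0.2245,-0.2145,0,0],[0,0.2245,-0.2145,0,0],[0,0.2245,-0.2145,0,0],[0,0.2245,-0.2145,0,0],[0,0.2245,-0.2145,0,0],[0,0.2245,-0.2145,0,0],[0,0.2245,-0.2145,0.02,0],[0,0.2245,-0.2145,0.05,0]]' | head -2
python3 -m jog '[[0,0,0,0,0],[0,0,0,0,0]]' | head -2
python3 - <<'E'
from h import *
s,x,y=disc("wrist",686,48.5,34,save="w6.png")
print(s["tcp_pos"],s["joint_positions"],tool(s,[x,y,26]),tool(s,[686,48.5,26]))
E
```

```text
clock: 14.2
tcp_pos: [685.9, 46.9, 314.1]
clock: 14.4
tcp_pos: [685.1, 47.1, 313.4]
1918 centre 686.2 51.6 rad 20.9 z 33.9 px 318.7700729927007 188.8696558915537
[685.1379537   47.14810412 313.41434043] [-3.75792685e-02  6.57525107e-01  1.96282623e-01  1.11146305e+00
 -2.93889359e-04  2.50892303e+00] [  3.8264065   -2.80667115 132.41082356] [  1.96418023  -0.37990719 132.41184996]
```

View pics/w6.png

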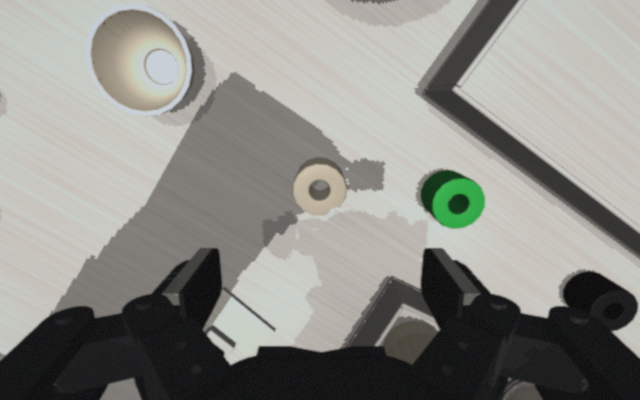

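Wrist view: rinse tablet with its hole at (320,188), and the green look-alike at (458,203), about 107 mm away, which clears the fingers. Grasping.

```bash
python3 -m jog '[[0,0.002,-0.002,0.04,0],[0,0.002,-0.002,0.08,0],[0,0.002,-0.002,0.11,0],[0,0.002,-0.002,0.131,0],[0,0.002,-0.002,0.131,0],[0,0.002,-0.002,0.131,0],[1,0.002,-0.002,0.131,0],[1,0.002,-0.002,0.131,0],[1,0.002,-0.002,0.131,0],[1,0.002,-0.002,0.131,0]]'
python3 -m jog '[[1,0,0,0,0],[1,0,0,0,0],[1,0,0,-0.05,0],[1,0,0,-0.1,0],[1,0,0,-0.15,0],[1,0,0,-0.18,0],[1,0,0,-0.18,0],[1,0,0,-0.18,0]]'
python3 - <<'E'
from h import *
s=sense();print(tool(s,[616.2,-256.0,205]))
E
```

```text
clock: 15.45
tcp_pos: [686.6, 51.5, 184.3]
eef_rot: [0.0, 0.956, 0.294, 0.001]
contact_force: [-1.3, -0.8, 8.6]
opening: 0.471
finger_force: 60.4
clock: 16.25
tcp_pos: [686.1, 51.5, 363.5]
eef_rot: [0.0, 0.956, 0.294, 0.001]
contact_force: [0.4, -0.4, -1.0]
opening: 0.463
finger_force: 60.9
[-230.8627528   214.90660829    3.3980735 ]
```

```bash
python3 -m jog '[[1,-0.231,0.215,0,0],[1,-0.231,0.215,0,0],[1,-0.231,0.215,0,0],[1,-0.231,0.215,0,0],[1,-0.231,0.215,0,0],[1,-0.231,0.215,0,0],[1,-0.231,0.215,0,0],[1,-0.231,0.215,0,0],[1,-0.231,0.215,0,0],[1,-0.231,0.215,0,0]]' | head -2
python3 - <<'E' 2>/dev/null
from h import *
held("w7.png")
s,x,y=disc("wrist",616.6,-257.3,124,r=42,tol=4)
print(s["tcp_pos"],tool(s,[x,y,138]),tool(s,[616.2,-256.,138]))
E
```

```text
clock: 17.25
tcp_pos: [616.1, -254.6, 362.1]
10734 near edge x max [ 6.20952719 18.06747814 19.7268643 ] z [100.33630392 136.72282479 150.66965028 168.26183958 180.51754556]
144 109 x at |y|<6: nan max 12.0
148 1454 x at |y|<6: 8.1 max 19.4
152 5163 x at |y|<6: 7.2 max 20.2
156 542 x at |y|<6: -6.4 max 20.2
160 484 x at |y|<6: -6.7 max 20.4
164 441 x at |y|<6: -6.0 max 20.2
168 414 x at |y|<6: -6.6 max 20.0
172 342 x at |y|<6: -6.8 max 20.3
176 283 x at |y|<6: -7.5 max 20.0
180 241 x at |y|<6: 18.6 max 19.8
1446 centre 615.7 -255.3 rad 35.0 z 123.4 px 325.060857538036 194.1362378976487
[ 616.18579443 -254.55370447  362.31488387] [-0.76824403  0.53964884 69.31460345] [-0.77036379  1.40519387 69.31382273]
```

```bash
python3 -m jog '[[1,0,0.001,0.03,0],[1,0,0.001,0.05,0],[1,0,0.001,0.062,0],[1,0,0.001,0.065,0],[1,0,0.001,0.065,0],[1,0,0.001,0.065,0],[1,0,0.001,0.065,0]]'
```

```text
clock: 18.05
tcp_pos: [616.7, -257.1, 298.8]
eef_rot: [0.001, 0.956, 0.294, 0.001]
contact_force: [-0.2, 0.0, -0.2]
opening: 0.467
finger_force: 60.9
```

```bash
python3 -m jog '[[1,0.001,-0.001,0.001,0],[1,0.001,-0.001,0.001,0],[0.3,0.001,-0.001,0.001,0],[0,0.001,-0.001,0.001,0],[0,0.001,-0.001,0.001,0],[0,0.001,-0.001,0.001,0],[0,0.001,-0.001,-0.03,0],[0,0.001,-0.001,-0.06,0],[0,0.001,-0.001,-0.065,0],[0,0.001,-0.001,-0.065,0]]'
python3 - <<'E'
from h import *
s=sense();print(tool(s,[450.7,50.4,205]),s["joint_positions"])
disc("wrist",616.6,-257.3,111,r=24,tol=4,save="w8.png")
E
```

```text
clock: 19.05
tcp_pos: [616.9, -255.8, 363.8]
eef_rot: [0.001, 0.956, 0.294, 0.001]
contact_force: [0.4, -0.3, 0.0]
opening: 1.001
finger_force: 0.0
[  34.41955841 -346.9800548     3.14047887] [-5.02394456e-01  5.89000758e-01  2.07519408e-01  1.18705745e+00
  5.67429222e-06  2.04237684e+00]
2392 centre 616.6 -257.6 rad 24.0 z 110.9 px 320.1049331103679 205.15928093645485
```

View pics/w8.png

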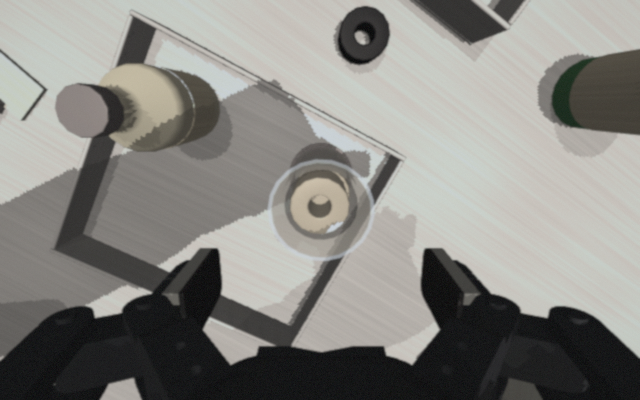

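Wrist view: the rinse tablet with its hole sits flat on the stack at (320,205), top at z=110.9 as expected. Now the scraper.

```bash
python3 -m jog '[[0,0.048,-0.333,0,-1.4],[0,0.048,-0.333,0,-1.4],[0,0.048,-0.333,0,-1.4],[0,0.048,-0.333,0,-1.4],[0,0.048,-0.333,0,-1.4],[0,0.048,-0.333,0,-1.4],[0,0.048,-0.333,0,-1.4],[0,0.048,-0.333,0,-1.4],[0,0.048,-0.333,0,-1.4],[0,0.048,-0.333,0,-1.4]]' | head -3
python3 -m jog '[[0,0,0,0,-0.948],[0,0,0,0,-0.948],[0,0,0,0,-0.948],[0,0,0,0,-0.948],[0,0,0,0,-0.948],[0,0,0,0,-0.948],[0,0,0,0,-0.948],[0,0,0,0,-0.948]]' | head -3
python3 - <<'E'
from h import *
s=sense();im,d=get_image("wrist");cv2.imwrite("pics/w9.png",im[:,:,::-1]);c,T=cam("wrist",s);P=cloud(c,T,d)
m=(abs(P[...,2]-23)<5)&(np.hypot(P[...,0]-450,P[...,1]-50)<75)
p=P[m][:,:2].astype(np.float32);r=cv2.minAreaRect(p);print(len(p),r)
m2=(abs(P[...,2]-5)<2.5)&(np.hypot(P[...,0]-522,P[...,1]-36)<50);print(len(P[m2]),P[m2].mean(0))
q=s["eef_rot"];M=R.from_quat([q[1],q[2],q[3],q[0]]).as_matrix();print("yaw",np.degrees(np.arctan2(M[1,0],M[0,0])),s["joint_positions"],s["tcp_pos"])
o=np.array([*r[0],20.]);print(tool(s,o))
E
```

```text
clock: 20.1
tcp_pos: [468.4, 47.3, 361.5]
eef_rot: [-0.001, 0.539, 0.842, -0.001]
clock: 20.9
tcp_pos: [468.7, 46.8, 361.5]
eef_rot: [-0.001, 0.098, 0.995, -0.0]
2936 ((451.1259460449219, 52.631309509277344), (25.471187591552734, 99.63545227050781), 79.4471206665039)
2143 [525.23762932  38.76286271   4.90124483]
yaw 168.75293825344926 [-5.58323400e-02  2.21187833e-01 -3.66056776e-01  9.85784843e-01
  3.19093154e-05  1.40465572e-01] [468.66251375  46.82483663 361.49059639]
[ 17.57562702   2.3706164  186.52972238]
```

View pics/w9.png

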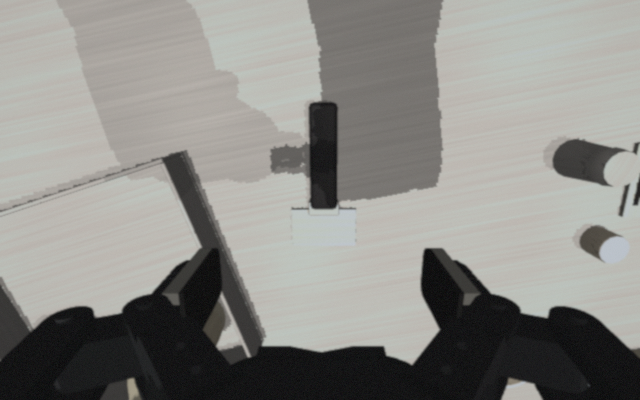

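Wrist view: the scraper's black handle runs (323,102)–(323,208), with the wide unslotted blade at (323,226). The slotted slice is well off to the right. It is aligned with the jaws, so I'm descending.

```bash
python3 -m jog '[[0,0,0.002,0.05,0],[0,0,0.002,0.1,0],[0,0,0.002,0.14,0],[0,0,0.002,0.165,0],[0,0,0.002,0.18,0],[0,0,0.002,0.188,0],[0,0,0.002,0.188,0],[0,0,0.002,0.188,0]]'
python3 -m jog '[[1,0,0,0,0],[1,0,0,0,0],[1,0,0,0,0],[1,0,0,0,0],[1,0,0,0,0],[1,0,0,0,0],[1,0,0,0,0],[1,0,0,0,0]]'
```

```text
clock: 21.75
tcp_pos: [469.8, 48.8, 175.2]
eef_rot: [0.0, 0.099, 0.995, 0.0]
contact_force: [-0.2, -1.4, 0.2]
opening: 1.002
finger_force: 0.0
clock: 22.55
tcp_pos: [469.8, 48.8, 175.2]
eef_rot: [0.0, 0.098, 0.995, -0.0]
contact_force: [-0.9, -0.7, 7.8]
opening: 0.293
finger_force: 59.9
```

```bash
python3 -m jog '[[1,0,0,-0.02,0],[1,0,0,-0.06,0.1],[1,0,0,-0.1,0.25],[1,0,0,-0.13,0.4],[1,0,0,-0.13,0.54],[1,0,0,-0.13,0.68],[1,0,0,-0.13,0.82],[1,0,0,-0.13,0.96],[1,0,0,-0.13,1.1],[1,0,0,-0.13,1.2]]'
python3 -m jog '[[1,0,0,0,0.069],[1,0,0,0,0.069],[1,0,0,0,0.069]]' | head -3
python3 - <<'E'
from h import *
s=sense();q=s["eef_rot"];M=R.from_quat([q[1],q[2],q[3],q[0]]).as_matrix();print("yaw",np.degrees(np.arctan2(M[1,0],M[0,0])),s["joint_positions"])
print(tool(s,[497,-196.3,150]))
im,d=get_image("side");cv2.imwrite("pics/s3.png",im[:,:,::-1])
E
```

```text
clock: 23.55
tcp_pos: [469.4, 48.8, 304.6]
eef_rot: [-0.0, 0.645, 0.764, -0.0]
contact_force: [-1.3, 0.3, -1.7]
opening: 0.287
finger_force: 59.1
clock: 23.85
tcp_pos: [469.5, 48.8, 304.7]
eef_rot: [-0.0, 0.668, 0.744, -0.0]
yaw 96.13823356199299 [-5.15502131e-02  2.77861496e-01 -4.55182321e-01  8.38006037e-01
  1.95908658e-05  1.41211372e+00]
[-246.62640265    1.21356079   -0.36476244]
```

View pics/s3.png

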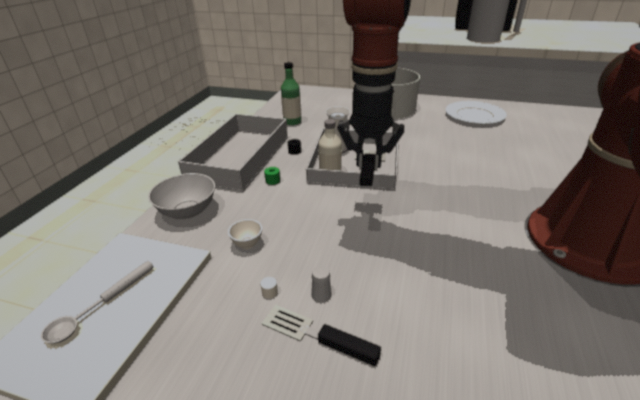

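Side view: the scraper is held level at (367,168), handle end toward the camera, blade toward the caddy. Carrying it over.

```bash
python3 -m jog '[[1,-0.05,0.001,0,0],[1,-0.1,0.001,0,0],[1,-0.145,0.001,0,0],[1,-0.185,0.001,0,0],[1,-0.215,0.001,0,0],[1,-0.235,0.001,0,0],[1,-0.246,0.001,0,0],[1,-0.246,0.001,0,0],[1,-0.246,0.001,0,0]]'
python3 - <<'E'
from h import *
s=sense()
print(tool(s,[497,-196.3,24]))
im,d=get_image("wrist");cv2.imwrite("pics/w10.png",im[:,:,::-1])
c=calibration("wrist");P=cloud(c,c["hand_eye"],d)
m=(P[...,2]>130)&(P[...,2]<185)&(abs(P[...,1])<40)&(P[...,0]>15);p=P[m]
print(len(p),[ (x,np.round(np.median(p[abs(p[:,0]-x)<3][:,2]),1)) for x in (25,35,45,55,65)])
E
```

```text
clock: 24.8
tcp_pos: [496.2, -195.0, 304.5]
eef_rot: [-0.0, 0.669, 0.743, 0.0]
contact_force: [0.2, 1.3, -2.3]
opening: 0.287
finger_force: 59.1
[ -1.58310166   0.82363467 125.53212374]
10083 [(25, np.float64(151.5)), (35, np.float64(151.5)), (45, np.float64(151.4)), (55, np.float64(151.4)), (65, np.float64(151.6))]
```

View pics/w10.png

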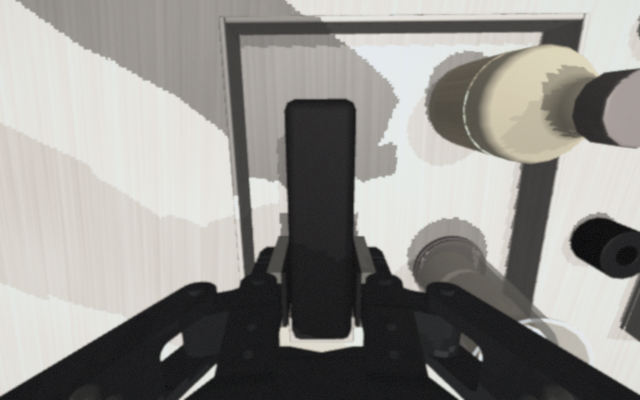

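Wrist view: the handle is level (constant 151.5 mm depth) and centred over the empty half of the tray, handle at (320,215), tray wall at (240,150). Lowering, then creeping to contact.

```bash
python3 -m jog '[[1,-0.001,0,0.04,0],[1,-0.001,0,0.075,0],[1,-0.001,0,0.1,0],[1,-0.001,0,0.115,0],[1,-0.001,0,0.12,0],[1,-0.001,0,0.12,0],[1,-0.001,0,0.12,0]]'
python3 -m jog '[[1,0,0,0.002,0],[1,0,0,0.003,0],[1,0,0,0.003,0]]'
```

```text
clock: 25.55
tcp_pos: [496.9, -196.5, 185.6]
eef_rot: [0.001, 0.669, 0.743, 0.0]
contact_force: [0.3, -0.2, -2.2]
opening: 0.293
finger_force: 59.2
clock: 25.85
tcp_pos: [496.5, -196.8, 182.0]
eef_rot: [0.0, 0.669, 0.743, 0.0]
contact_force: [-0.2, 0.6, -1.5]
opening: 0.293
finger_force: 59.2
```

```bash
python3 -m jog '[[1,0,0,0.001,0],[1,0,0,0.002,0],[1,0,0,0.002,0],[1,0,0,0.002,0]]'
```

```text
clock: 26.25
tcp_pos: [496.4, -196.8, 179.7]
eef_rot: [-0.0, 0.669, 0.743, -0.0]
contact_force: [-0.2, -0.3, -1.8]
opening: 0.283
finger_force: 59.2
```

```bash
python3 -m jog '[[1,0,0,0.001,0],[1,0,0,0.001,0],[1,0,0,0.001,0]]'
```

```text
clock: 26.55
tcp_pos: [496.5, -196.8, 179.2]
eef_rot: [0.0, 0.669, 0.743, -0.0]
contact_force: [-2.4, 1.1, 7.6]
opening: 0.29
finger_force: 60.1
```

Contact with the tray floor (force now +7.6 N). Opening partway and lifting.

```bash
python3 -m jog '[[0.6,0,0,0,0],[0.5,0,0,0,0],[0.45,0,0,0,0],[0.45,0,0,0,0],[0.45,0,0,-0.02,0],[0.45,0,0,-0.05,0],[0.45,0,0,-0.1,0],[0.45,0,0,-0.15,0],[0.45,0,0,-0.18,0],[0.45,0,0,-0.18,0]]'
python3 -m jog '[[0.45,-0.05,0,-0.02,0],[0.45,-0.1,0,-0.02,0],[0.45,-0.15,0,-0.02,0],[0.45,-0.2,0,-0.02,0],[0.45,-0.25,0,-0.02,0],[0.45,-0.25,0,-0.02,0],[0.45,-0.25,0,-0.02,0]]'
python3 - <<'E'
from h import *
im,d=get_image("top");cv2.imwrite("pics/t9.png",cv2.resize(im[130:285,165:475,::-1],None,fx=2.58,fy=2.58,interpolation=3))
c,T=cam("top");P=cloud(c,T,d);g=im[165:275,350:465].max(2)
p=P[165:275,350:465][(abs(P[165:275,350:465,2]-28)<6)&(g<60)];print(len(p),cv2.minAreaRect(p[:,:2].astype(np.float32)),np.median(p[:,2]))
E
```

```text
clock: 27.55
tcp_pos: [497.7, -197.4, 363.2]
eef_rot: [0.004, 0.669, 0.743, 0.001]
contact_force: [-0.1, -0.5, -0.3]
opening: 0.546
finger_force: 0.0
clock: 28.25
tcp_pos: [522.2, -446.6, 376.4]
eef_rot: [-0.001, 0.67, 0.743, 0.0]
contact_force: [0.2, 0.4, 0.5]
opening: 0.547
finger_force: 0.0
546 ((551.5589599609375, -193.34971618652344), (218.86424255371094, 248.24334716796875), 6.645906448364258) 28.056982711528292
```

View pics/t9.png

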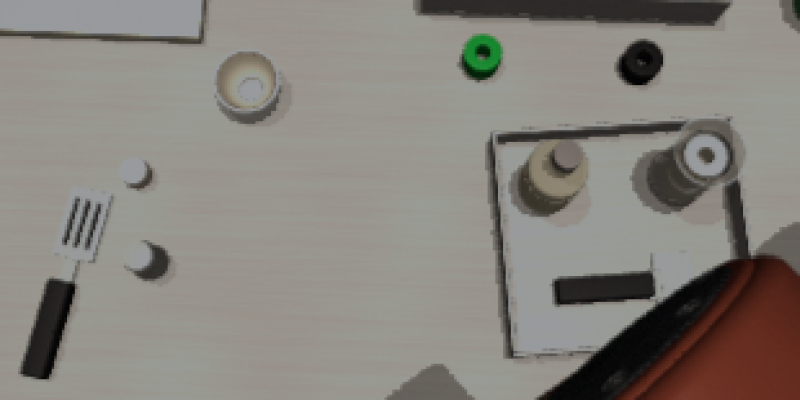

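Top crop: the scraper lies flat in the empty half of the tray at (605,288), handle top at z=28 as it must be. The rinse tablet is on top in the tube at (707,154). Slice, small tablet, shaker and ramekin have not moved. Handing in.

```bash
python3 -c "
from workcell import *
print(sign_off())"
```

```text
the job is handed in; nothing more can be done
None
```

The job is done and handed in at about 28 s: the two cleaner tablets and then the rinse tablet lie flat in the tube, the wide-blade scraper lies flat in the tray, and the small tablet, fish slice, ramekin and salt shaker were left where they stood.

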